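Free the seized knob of a specimen vice and clamp a ceramic block gently

TASK

Stand the white ceramic block upright on the bed of the small vice, square between the jaws and about midway along them. The vice's knob is seized: break it loose with a short firm clockwise twist, then turn it on until the jaw holds the block against the anvil with about 10 N (the block cracks if pressed with more than twice that), let go and leave it clamped. Leave the other things on the bench where they are.

Things in the scene. Friction and masses are not known exactly. Their poses are not given: they have to be found in the camera images.
- specimen: White ceramic block standing upright, 22 (its x) x 34 (its y) x 65 mm high (z), about 0.12 kg. Origin at the centre of its underside, z up. The only upright rectangular block among the loose things. To be clamped across its 22 mm thickness.
- vice: Vice fixed to the bench: grey bed 240 x 90 mm, 15 mm thick, long along its x; origin at bench height, 10 mm to the +x side of the bed's middle. Along x: knob axis at -85 mm on a housing 76 x 60 mm, 40 mm high; moving jaw's face at +20 mm when open (as at the start); anvil (fixed jaw, 12 mm thick) face between +50 and +64 mm, set by hand, locked, not measured; end block +82 to +98 mm.
- seat (a point): Flat top of the bed (15 mm above the bench) between the open jaws, midway across the jaws' width, 15 mm from the open moving jaw's face; axes as the vice's. Stand the specimen here, its x along the vice's x (either way round). Free room along x is 30 to 44 mm. Jaw and anvil are 56 mm wide along y, tops 40 mm above the bench.
- jaw: Moving steel jaw with a springy rubber facing (gives 0.1 mm per N, at most 4 mm), 17 mm thick in all. Origin at the foot of its clamping face when unloaded, on the bed; axes as the vice's. Slides along the vice's +x towards the anvil by 12 mm per radian of the knob (rack and pinion). Pressed harder than about 7 N it eases back to that when the knob is let go.
- knob_grip (a point): On the knob's upright axis at the height to grip, 70 mm above the bench. The bare metal grip is a rounded block with two flats, 36 mm across the flats (its y), 52 mm long (its x), from 50 to 84 mm above the bench, on a thin stem. Axes turn with the knob; at knob value 0 they are the vice's. Grip it across the flats from above.
- knob (a joint): Knob angle, rad: 0 = open, grows clockwise seen from above (closing). Seized at first: up to 0.6 N m (varies) from about 0.1 rad, fading by 0.45 rad; grip with about 40 N. Past 0.45 it is free for good, drags 0.09 N m (either way) and stays where left. It closes on the block at 0.65 to 1.85 rad: then each further 0.1 rad presses it with 8 to 12 N more, and 10 N on the block is 0.12 N m more on the knob.
- bottle: Bystander, to be left alone: amber glass bottle with black cap, 44 mm across, 85 mm high, standing.
- crucible: Bystander, to be left alone: small white ceramic cup, 48 mm across, 40 mm high.
- collar: Bystander, to be left alone: flat steel ring, 40 mm across, 12 mm high.
- screwdriver: Bystander, to be left alone: screwdriver 160 mm long, lying.
- dish: Bystander, to be left alone: shallow glass dish, 90 mm across, 16 mm high.
- jar: Bystander, to be left alone: white round jar, 60 mm across and 60 mm high.
- brush: Bystander, to be left alone: brush 150 mm long, lying.

How it is judged:
On the way, in this order (a step that is already met when the one before it is completed fails the run):
1. the knob is broken loose (turned past 0.45 rad) (value of joint knob above 0.45 rad), for 0.1 s.
2. the block stands between the jaws and the jaw presses it with more than 4 N (contact force between jaw and specimen above 4 N and z of specimen in the frame of vice between 0.012 and 0.018 m and x of specimen in the frame of vice between 0.033 and 0.058 m and y of specimen in the frame of vice between -0.012 and 0.012 m and angle between the x axis of specimen and the x axis of vice, either way round below 0.09 rad and angle between specimen's own z axis and vertical below 0.06 rad), for 0.2 s.
At the end, for the whole second after the job is handed in: Block upright on the vice bed (height within 3 mm, tilt under 0.06 rad), square to the jaws within 0.09 rad, within 12 mm of the middle of their width, between jaw and anvil, at rest, the jaw pressing it with over 3 N; knob past 0.55 rad (z of specimen in the frame of vice between 0.012 and 0.018 m and x of specimen in the frame of vice between 0.033 and 0.058 m and y of specimen in the frame of vice between -0.012 and 0.012 m and angle between the x axis of specimen and the x axis of vice, either way round below 0.09 rad and angle between specimen's own z axis and vertical below 0.06 rad and contact force between jaw and specimen above 3 N and value of joint knob above 0.55 rad and linear speed of specimen below 0.01 m/s); the robot touches nothing.
It fails at once if the block is pressed by the jaw with more than 22 N (it cracks) (contact force between jaw and specimen above 22 N).
It fails at once if a bystander is moved more than 25 mm (distance of any of bottle, crucible, collar, screwdriver, dish, jar, brush from where it was at the start of the episode above 0.025 m).
It also fails if it takes over 72 s, if anything falls off the work surface, if the arm or the gripper's body presses on something with over 40 N, if the wrist force passes 120 N, or if a joint passes its speed limit or range.

ROBOT

A 7-joint arm with a two-finger parallel gripper is mounted at the origin on the work surface. World frame = base frame: x ahead of the robot, y to its left, z up, the work surface at z = 0. Lengths are in m, angles in rad, forces in N, time in s.
With the tool pointing down it reaches from about 0.4 to 0.85 m from the base axis. Payload 10.4 kg.
Tool frame: the origin (TCP) lies at the very end of the fingers, on their centre line; the grasp point (between the pads) lies 19 mm behind it; z points along the fingers, y is the direction in which the jaws open and shut (so a half turn about z gives the same grasp; the last joint's range is limited). The gripper opens to 87 mm and grips with 3 to 60 N. Pads are 19 mm wide; open, the fingers measure 117 mm over their backs; the gripper's body (75 mm by 190 mm) begins 51 mm behind the grasp point.
Start: joints at [1.087, 0.332, -0.065, 1.46, 0.022, 1.35, -0.088], TCP at [0.278, -0.56, 0.223] pointing down, gripper open.
Joint ranges: [-2.6, 2.6], [-0.5, 2.12], [-1.47, 1.34], [0.16, 2.42], [-1.27, 4.41], [0.06, 2.06], [-2.6, 2.6]. Speed limits (rad/s): [2.22, 2.22, 2.79, 2.79, 3.14, 3.14, 3.14].

INTERFACE

Orientations are given as a unit quaternion [x, y, z, w].
In Python, from bench import r gives the robot as it stands.
- The arm moves only by the tool move_arm, never from a script. Its argument "deltas" is a list of rows, each a list of 5 numbers: the gripper's target within -1 to 1 (fully open at 1, half-way at 0, shut at -1), then the shift along the tool's x, y, z as a fraction of full scale, then the turn about the tool's z as a fraction of full scale. A call has 1 to 12 rows; each row shifts and turns the commanded pose from where the row before left it, along the tool's axes as they then stand; what a row does not reach is not made up. Full scale, the value 1, is 2.5 cm for a shift and 90 degrees for a turn. A row lasts 1/12 s, in which the tool goes at most 41.7 mm and 7.16 degrees, less where a joint would pass 70% of its speed; a pose out of reach is approached as far as the arm can. A call with a number of a shift or a turn outside -1 to 1 is refused whole. A call with a gripper value outside its range is refused whole. The fingers move at their own pace and stop on an object; "squeeze" is the grip in N (left out, the last holds). Time passes only in rows, so rows that do not move let the fingers close. It gives the time, the measured TCP pose, the force and the opening at its end, in the units of the state.
- r.read_state(): the state, without advancing time (a new reading comes with each control period).
- r.camera(name): name is "scene" or "top" or "wrist"; returns the picture (400x640x3 uint8, red, green, blue); there is no depth.
- r.camera_info(name): a dict with "K" (3x3 intrinsics, pixels), "R" (3x3) and "t" (3): a world point X has camera coordinates R X + t; the wrist camera has in their place "hand_eye" (4x4, takes a point from camera to tool coordinates, whose origin is the TCP and whose axes are the flange's). Camera axes: x right, y down, z forward; pixel columns grow to the right and rows downward; lengths in m; the calibration is good to about 2 mm. A picture is of the moment at which its call begins: read the wrist's pose just before it. camera_info takes no time and is no camera call.
- r.close_job(): hands the job in, once; it reports no verdict.
Trained networks look in the newest picture that a camera, given by its name, has taken for a name from the list of things; names that differ only in an ending like _2 or _b are one class to them, and where a whole thing is asked for, a point or a joint stands for the part that bears it (a point fixed in the world has none). Each returns a list of dicts, best first, with "confidence" (0 to 1); they miss things now and then, are a little off and sometimes report something else, mostly with a low value. They report only what shows in the picture. A call takes as long as a camera call.
- r.boxes_of(camera, label): "position" ([x, y, z] in m, in the coordinates of the camera as it stood for that picture, good to about 4 mm: the middle of the surface that is visible of it).
- r.tip_of(camera, label): "position" ([x, y, z] in m, in the coordinates of the camera as it stood for that picture, good to about 4 mm: a listed point, or the origin of a listed thing).
The state is a dict: "time": time; "joint_positions": joint angles; "joint_vel": joint speeds; "joint_torque": joint torques, N m; "ee_pos": TCP position; "eef_rot": TCP orientation; "ft_force": force on the tool from outside, world axes, zero at the start; "torque": the same for the moment, N m; "width": finger opening in m.
Only numpy, scipy, OpenCV 4.12 (cv2) and the standard library are available. Lean on these libraries where they do the work, as an engineer would, in place of code of your own. Each camera call takes 0.05 s, during which the arm holds its last target.

## Working session

There is one attempt and no reset: what is moved stays moved. The work goes in short steps, Python scripts to look and compute and a tool call to move; the robot and the scene stay as the last step left them, time stands still between calls to the robot, and variables do not carry over. Pictures are saved under pics/ and viewed, and the job is handed in when it is done.

Besides the shell and the picture viewer there is one more tool, called as name(argument=value, ...) on one line, values as JSON. move_arm: Moves the arm, as the interface text tells. Shift numbers are shares of 2.5 cm and turn numbers shares of 90 degrees, none past 1 either way. Its arguments: {"type":"object","properties":{"deltas":{"type":"array","items":{"type":"array","items":{"type":"number"}}},"squeeze":{"type":"number"}},"required":["deltas"]}

```bash
ls -la; mkdir -p pics
python3 - <<'E'
from bench import r
import cv2
print(r.read_state())
for c in ["scene","top","wrist"]:
    im=r.camera(c); cv2.imwrite(f"pics/{c}0.png",im[:,:,::-1])
    print(c,r.camera_info(c))
    for l in ["specimen","vice","seat","knob_grip","jaw","bottle","crucible","jar"]:
        if c!="wrist": print(l,[ (round(d["confidence"],2),[round(float(v),3) for v in d["position"]]) for d in r.tip_of(c,l)][:2])
print(r.read_state()["time"])
E
```

```text
total 12
drwxr-xr-x  3 agent agent 4096 Dec  7 15:53 .
drwxr-xr-x 23 root  root  4096 Dec  7 15:53 ..
drwxr-xr-x  2 agent agent 4096 Dec  7 15:53 pics
{'time': 0.0, 'joint_positions': array([ 1.087371  ,  0.33287214, -0.06469402,  1.46095359,  0.02159946,
        1.34993483, -0.08849928]), 'joint_vel': array([-1.00825065e-03,  6.96646606e-05,  1.57385989e-05, -1.93502567e-04,
       -7.62482606e-04, -8.67469240e-04,  6.37764369e-04]), 'joint_torque': array([-4.41649654e-04, -6.23260832e+01,  2.44700391e-02, -3.89892912e+01,
       -6.13102410e-02,  3.98264278e-02,  1.20799637e-04]), 'ee_pos': array([ 0.27773927, -0.55944465,  0.22174792]), 'eef_rot': array([ 9.73570120e-01,  2.28387126e-01, -2.02901623e-04, -7.07699414e-04]), 'ft_force': array([0.00574   , 0.06923629, 0.37204491]), 'torque': array([-0.0213887 ,  0.03044887,  0.00665166]), 'width': 0.08683930913982348}
scene {'K': array([[369.87075127,   0.        , 323.26378299],
       [  0.        , 369.87075127, 199.82119708],
       [  0.        ,   0.        ,   1.        ]]), 'R': array([[-0.48868096,  0.87233555, -0.01488626],
[... 1132 characters left out ...]
.069, -0.002, 1.165]), (0.18, [-0.165, 0.188, 1.167])]
bottle [(0.57, [-0.179, -0.161, 1.195])]
crucible [(0.72, [-0.292, -0.127, 1.187])]
jar [(0.67, [0.33, -0.149, 1.187])]
wrist {'K': array([[292.53597756,   0.        , 319.82996286],
       [  0.        , 292.53597756, 199.73140876],
       [  0.        ,   0.        ,   1.        ]]), 'hand_eye': array([[-2.84964322e-04, -9.58882229e-01, -2.83804138e-01,
         7.80706620e-02],
       [ 9.99999952e-01, -3.07296888e-04,  3.41686959e-05,
        -4.68967020e-05],
       [-1.19975884e-04, -2.83804115e-01,  9.58882271e-01,
        -1.61982598e-01],
       [ 0.00000000e+00,  0.00000000e+00,  0.00000000e+00,
         1.00000000e+00]])}
0.95
```

```bash
cat > h.py <<'E'
from bench import r
import numpy as np, cv2
from scipy.spatial.transform import Rotation as Ro
def w(c,p):
    i=r.camera_info(c); return i["R"].T@(np.array(p)-i["t"])
def ray(c,u,v,z):
    i=r.camera_info(c); d=i["R"].T@np.linalg.inv(i["K"])@[u,v,1]; o=-i["R"].T@i["t"]
    return o+d*(z-o[2])/d[2]
def proj(c,P):
    i=r.camera_info(c); q=i["K"]@(i["R"]@np.array(P)+i["t"]); return q[:2]/q[2]
np.set_printoptions(precision=4,suppress=True)
E
python3 - <<'E'
from h import *
for c,L in {"scene":dict(spec=[.166,.117,.901],vice=[-.108,.014,.979],seat=[-.078,.02,.954],knob=[-.172,-.064,.948],jaw=[-.089,.015,.959],bottle=[.056,.233,.831],cruc=[.173,.245,.814],jar=[-.391,.028,.972]),
"top":dict(spec=[-.214,.013,1.181],vice=[.088,.004,1.184],seat=[.054,-.003,1.166],knob=[.169,.009,1.113],jaw=[.069,-.002,1.165],bottle=[-.179,-.161,1.195],cruc=[-.292,-.127,1.187],jar=[.33,-.149,1.187])}.items():
    for k,p in L.items(): print(c,k,w(c,p))
E
```

```text
scene spec [ 0.5619  0.2578 -0.0002]
scene vice [ 0.5833 -0.0444 -0.0027]
scene seat [ 0.5851 -0.0087  0.0141]
scene knob [ 0.573  -0.1223  0.0677]
scene jaw [ 0.5844 -0.0217  0.013 ]
scene bottle [ 0.7337  0.2279 -0.0059]
scene cruc [ 0.6935  0.3396 -0.0003]
scene jar [ 0.7351 -0.2837 -0.0006]
top spec [ 0.5598  0.2605 -0.0018]
top vice [ 0.5772 -0.0412 -0.005 ]
top seat [ 0.5821 -0.0071  0.0135]
top knob [ 0.57   -0.1226  0.0654]
top jaw [ 0.5815 -0.0221  0.0144]
top bottle [ 0.7353  0.2302 -0.005 ]
top cruc [0.6978 0.3422 0.0011]
top jar [ 0.7366 -0.279   0.0009]
```

View pics/scene0.png

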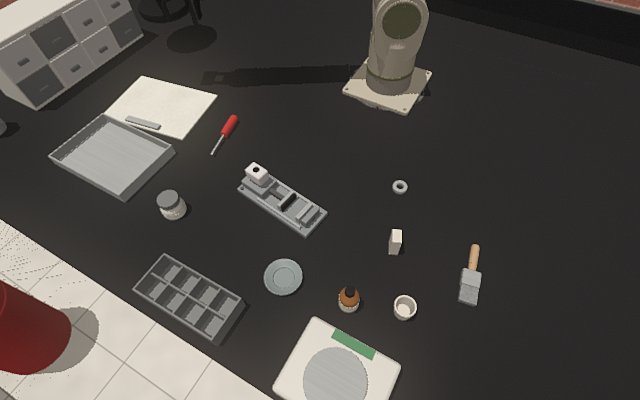

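View pics/top0.png

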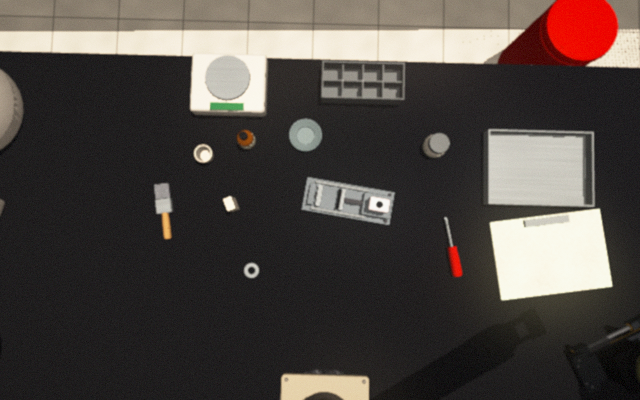

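View pics/wrist0.png

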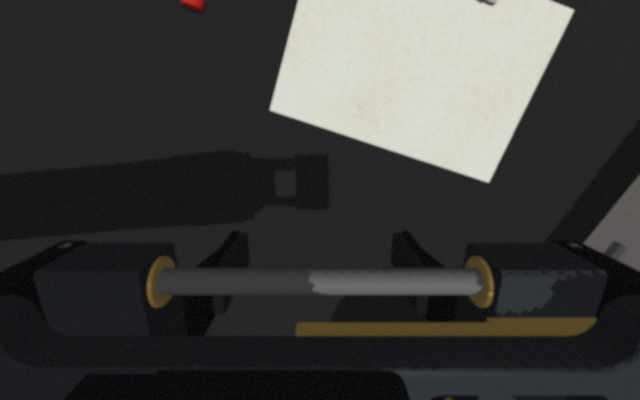

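Top view: the vice lies at pixels (303–395, 178–224) with the knob on the right. The specimen is at (230, 204), with the bottle at (246, 139) and the crucible at (203, 154). I'm moving over the vice to look with the wrist camera.

move_arm(deltas=[[1, 0.5, -0.33, 0, 0], [1, 1, -0.66, 0, 0], [1, 1, -0.66, 0, 0], [1, 1, -0.66, 0, 0], [1, 1, -0.66, 0, 0], [1, 1, -0.66, 0, 0], [1, 1, -0.66, 0, 0], [1, 1, -0.66, 0, 0], [1, 1, -0.66, 0, 0], [1, 1, -0.66, 0, 0], [1, 1, -0.66, 0, 0], [1, 1, -0.66, 0, 0]])

```text
time: 1.95
ee_pos: [0.4517, -0.2599, 0.2228]
eef_rot: [0.974, 0.229, 0.0, 0.0]
ft_force: [0.0, -0.0, -0.9]
width: 0.0872
```

move_arm(deltas=[[1, 1, -0.66, 0, 0], [1, 1, -0.66, 0, 0], [1, 1, -0.66, 0, 0], [1, 0.5, -0.33, 0, -0.07], [1, 0, 0, 0, -0.079], [1, 0, 0, 0, -0.079], [1, 0, 0, 0, -0.079], [1, 0, 0, 0, -0.079], [1, 0, 0, 0, -0.079], [1, 0, 0, 0, -0.079], [1, 0, 0, 0, -0.079], [1, 0, 0, 0, 0]])

```text
time: 2.95
ee_pos: [0.5037, -0.1707, 0.2226]
eef_rot: [0.75, 0.662, -0.0, 0.0]
ft_force: [0.3, 0.0, 0.7]
width: 0.0871
```

```bash
cat >> h.py <<'E'
def pose():
    s=r.read_state(); return s["ee_pos"],Ro.from_quat(s["eef_rot"]).as_matrix(),s
def snap(name):
    p,R,s=pose(); im=r.camera("wrist"); cv2.imwrite(f"pics/{name}.png",im[:,:,::-1])
    np.savez(f"pics/{name}.npz",p=p,R=R,im=im); return p,R,im
def wcam(p,R):
    i=r.camera_info("wrist"); H=i["hand_eye"]; T=np.eye(4);T[:3,:3]=R;T[:3,3]=p
    return T@H
def ww(p,R,q): return (wcam(p,R)@np.r_[q,1])[:3]
def wray(p,R,u,v,z):
    M=wcam(p,R); d=M[:3,:3]@np.linalg.inv(r.camera_info("wrist")["K"])@[u,v,1]; o=M[:3,3]; return o+d*(z-o[2])/d[2]
def wproj(p,R,P):
    M=np.linalg.inv(wcam(p,R)); q=r.camera_info("wrist")["K"]@(M@np.r_[P,1])[:3]; return q[:2]/q[2]
def yaw(R): return np.degrees(np.arctan2(R[1,0],R[0,0]))
E
python3 - <<'E'
from h import *
p,R,im=snap("w1"); print(p,yaw(R),r.read_state()["joint_positions"],r.read_state()["time"])
for l in ["vice","seat","knob_grip","jaw","specimen"]:
    for d in r.tip_of("wrist",l)[:2]: print(l,round(d["confidence"],2),ww(p,R,d["position"]))
E
```

```text
[ 0.5037 -0.1707  0.2226] 82.85491759877185 [ 0.661   0.1588 -0.4635  1.6871  0.0733  1.3127  0.051 ] 3.0
vice 0.59 [ 0.5796 -0.0369  0.0023]
seat 0.71 [ 0.5853 -0.0057  0.0138]
knob_grip 0.63 [ 0.5668 -0.1233  0.0691]
jaw 0.78 [ 0.5787 -0.0185  0.012 ]
```

View pics/w1.png

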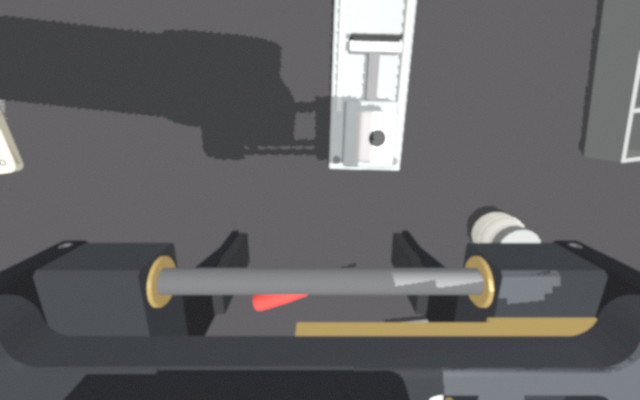

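Run:
```python
from h import *
d=np.load("pics/w1.npz"); cv2.imwrite("pics/w1z.png",cv2.resize(d["im"][0:180,300:440,::-1],None,fx=4,fy=3.3,interpolation=cv2.INTER_CUBIC))
im=cv2.imread("pics/top0.png"); cv2.imwrite("pics/top0z.png",cv2.resize(im[170:232,295:402],None,fx=7,fy=7,interpolation=cv2.INTER_CUBIC))
cv2.imwrite("pics/top0s.png",cv2.resize(im[185:225,210:250],None,fx=12,fy=12,interpolation=cv2.INTER_CUBIC))
```

```text
(no output)
```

View pics/w1z.png

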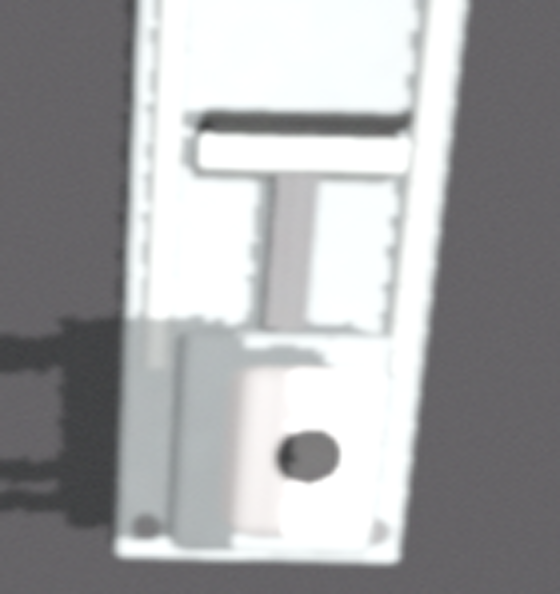

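View pics/top0z.png

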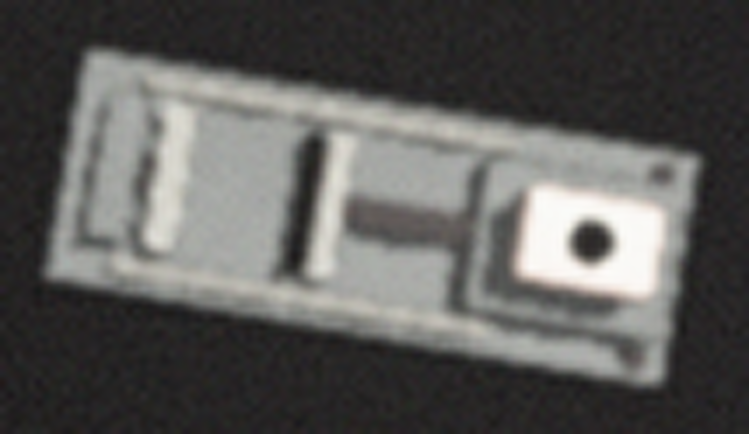

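View pics/top0s.png

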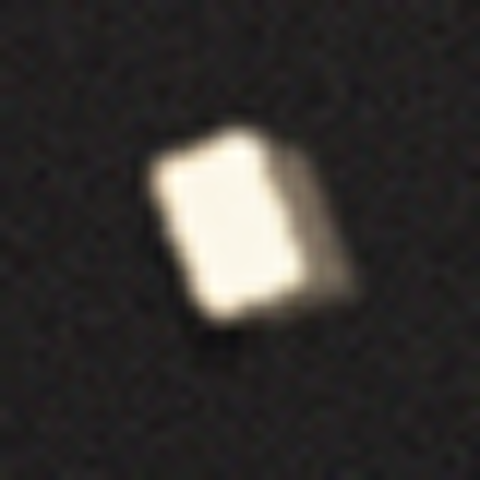

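Run:
```python
from h import *
C=[ray("top",295+u/7,170+v/7,.015) for u,v in [(90,48),(700,155),(662,385),(45,278)]]
print(np.array(C)); a,b,c,d=C
print("len",np.linalg.norm(a-b),np.linalg.norm(d-c),"w",np.linalg.norm(a-d),np.linalg.norm(b-c))
for e in (a-b,d-c): print("yaw",np.degrees(np.arctan2(e[1],e[0])))
e=(a-b)+(d-c); e/=np.linalg.norm(e); m=sum(C)/4
print("vice origin",m+.01*e,"knob",m-.075*e,"seat",m+.045*e)
k=ray("top",295+591/7,170+240/7,.084);print("knob top dot",k)
D=np.load("pics/w1.npz");p,R=D["p"],D["R"]
W=[wray(p,R,300+u/4,v/3.3,.015) for u,v in [(138,0),(118,556),(397,562),(468,0)]]
print(np.array(W)); 
for e in (W[0]-W[1],W[3]-W[2]): print(np.degrees(np.arctan2(e[1],e[0])))
print("wristdot",wray(p,R,300+310/4,455/3.3,.084), "w",np.linalg.norm(W[1]-W[2]))
S=[ray("top",210+u/12,185+v/12,.065) for u,v in [(155,165),(245,130),(300,275),(215,318)]]
print(np.array(S),sum(S)/4)
for e in (S[0]-S[3],S[1]-S[2]): print("long",np.linalg.norm(e),np.degrees(np.arctan2(e[1],e[0])))
for e in (S[1]-S[0],S[2]-S[3]): print("short",np.linalg.norm(e),np.degrees(np.arctan2(e[1],e[0])))
```

```text
[[ 0.6403  0.0601  0.015 ]
 [ 0.6051 -0.1761  0.015 ]
 [ 0.5162 -0.1629  0.015 ]
 [ 0.5509  0.0749  0.015 ]]
len 0.23881105151489232 0.240344007277095 w 0.09060681440282754 0.08988137584999348
yaw 81.53442404296683
yaw 81.70430237806309
vice origin [ 0.5796 -0.0411  0.015 ] knob [ 0.5672 -0.1252  0.015 ] seat [ 0.5847 -0.0065  0.015 ]
knob top dot [ 0.5673 -0.1242  0.084 ]
[[ 0.5442  0.0227  0.015 ]
 [ 0.5173 -0.1621  0.015 ]
 [ 0.6056 -0.1756  0.015 ]
 [ 0.634   0.0114  0.015 ]]
81.69516100918463
81.36329566533475
wristdot [ 0.5682 -0.1243  0.084 ] w 0.08931127119848747
[[0.5718 0.277  0.065 ]
 [0.5798 0.2579 0.065 ]
 [0.5489 0.2449 0.065 ]
 [0.5392 0.2628 0.065 ]] [0.5599 0.2606 0.065 ]
long 0.03552735025148369 23.565516301617503
long 0.03353750423471008 22.86869002296301
short 0.0207133151174597 -67.07956764858422
short 0.02038019375654964 -61.482817427526214
```

move_arm(deltas=[[1, 0.5, 0, 0, 0], [1, 1, 0, 0, 0], [1, 1, 0, 0, 0], [1, 1, 0, 0, 0], [1, 1, 0, 0, 0], [1, 1, 0, 0, 0], [1, 1, 0, 0, 0], [1, 1, 0, 0, 0], [1, 1, 0, 0, 0], [1, 1, 0, 0, 0], [1, 1, 0, 0, 0], [1, 1, 0, 0, 0]])

```text
time: 4.25
ee_pos: [0.5411, 0.116, 0.2227]
eef_rot: [0.752, 0.659, 0.0, 0.0]
ft_force: [0.5, -0.6, -0.5]
width: 0.0867
```

move_arm(deltas=[[1, 1, 0, 0, 0], [1, 0.5, 0, 0, 0], [1, 0, 0, 0, -0.067], [1, 0, 0, 0, -0.067], [1, 0, 0, 0, -0.067], [1, 0, 0, 0, -0.067], [1, 0, 0, 0, -0.067], [1, 0, 0, 0, 0]])

```text
time: 4.92
ee_pos: [0.5459, 0.1518, 0.2225]
eef_rot: [0.553, 0.833, 0.0, -0.0]
ft_force: [-0.1, 0.3, 0.2]
width: 0.0871
```

Run:
```python
from h import *
p,R,im=snap("w2"); print(p,yaw(R),r.read_state()["time"])
for d in r.tip_of("wrist","specimen")[:2]: print(round(d["confidence"],2),ww(p,R,d["position"]))
# predicted top corners
for c in [(.5599,.2606)]: print(wproj(p,R,[*c,.065]),wproj(p,R,[*c,0]))
```

```text
[0.5459 0.1518 0.2225] 112.89193407868673 4.9667
0.83 [ 0.5604  0.2649 -0.0014]
[373.3055  96.2417] [364.1456  99.1412]
```

View pics/w2.png

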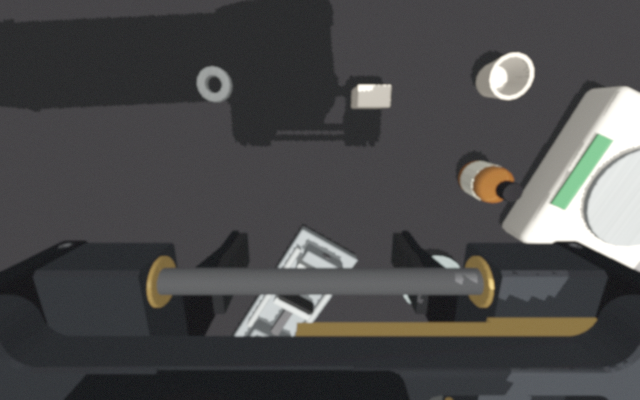

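Run:
```python
from h import *
d=np.load("pics/w2.npz"); cv2.imwrite("pics/w2z.png",cv2.resize(d["im"][75:120,340:400,::-1],None,fx=12,fy=12,interpolation=cv2.INTER_CUBIC))
```

```text
(no output)
```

View pics/w2z.png

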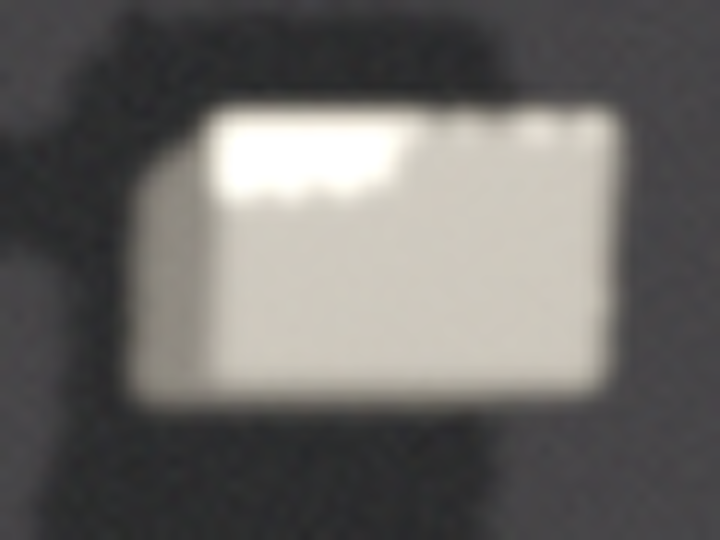

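Run:
```python
from h import *
D=np.load("pics/w2.npz");p,R=D["p"],D["R"]
S=[wray(p,R,340+u/12,75+v/12,.065) for u,v in [(207,110),(620,110),(606,387),(210,387)]]
m=sum(S)/4;print(m)
for a,b in ((0,1),(3,2),(1,2),(0,3)):
    e=S[a]-S[b];print(np.linalg.norm(e),np.degrees(np.arctan2(e[1],e[0]))%180)
t=np.array([.560,.260,.222]);
print("tool delta",R.T@(t-p)*40, R.T@(m-p)*40)
```

```text
[0.5606 0.2613 0.065 ]
0.035102702136068205 22.875893076081354
0.03437641345091496 22.875668024300836
0.022454805121004534 113.76613188308058
0.02247768848844935 115.61755069913158
tool delta [3.7659 2.2037 0.0224] [3.8037 2.247  6.3024]
```

move_arm(deltas=[[1, 0.78, 0.44, 0, 0], [1, 1, 0.6, 0, 0], [1, 1, 0.6, 0, 0], [1, 1, 0.58, 0.2, 0], [1, 0, 0, 1, 0], [1, 0, 0, 1, 0], [1, 0, 0, 1, 0], [1, 0, 0, 1, 0], [1, 0, 0, 1, 0], [1, 0, 0, 1, 0], [1, 0, 0, 0.7, 0], [1, 0, 0, 0.5, 0]])

```text
time: 6.02
ee_pos: [0.5602, 0.2592, 0.0354]
eef_rot: [0.556, 0.831, -0.001, -0.001]
ft_force: [0.0, 0.6, 0.4]
width: 0.0865
```

move_arm(deltas=[[1, 0, 0, 0.26, 0], [1, 0, 0, 0, 0]])

```text
time: 6.18
ee_pos: [0.5607, 0.2593, 0.03]
eef_rot: [0.555, 0.832, -0.001, -0.0]
ft_force: [0.5, -1.0, 0.8]
width: 0.0873
```

Run:
```python
from h import *
p,R,im=snap("w3"); print(p,yaw(R),r.read_state()["time"])
```

```text
[0.5607 0.2593 0.03  ] 112.53863789268263 6.2333
```

View pics/w3.png

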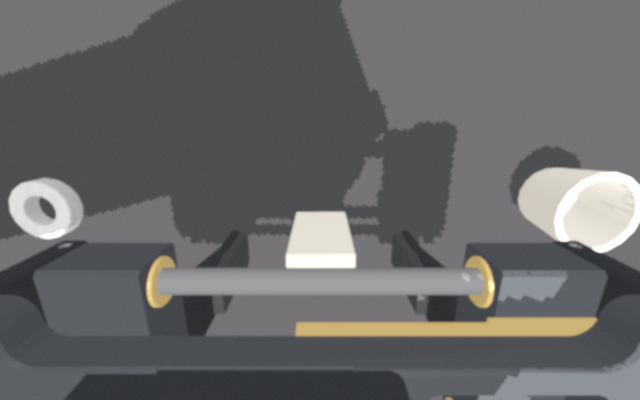

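The block is centred between the fingers, at columns 290–352. I'm closing on it.

move_arm(deltas=[[1, 0.05, 0, 0, 0], [-1, 0, 0, 0, 0], [-1, 0, 0, 0, 0], [-1, 0, 0, 0, 0], [-1, 0, 0, 0, 0], [-1, 0, 0, 0, 0], [-1, 0, 0, 0, 0]], squeeze=25)

```text
time: 6.82
ee_pos: [0.5608, 0.2605, 0.0311]
eef_rot: [0.555, 0.832, 0.0, 0.0]
ft_force: [0.1, 0.3, 0.1]
width: 0.055
```

move_arm(deltas=[[-1, 0, 0, 0, 0], [-1, 0, 0, 0, 0], [-1, 0, 0, -0.5, 0], [-1, 0, 0, -1, 0], [-1, 0, 0, -1, 0], [-1, 0, 0, -1, 0], [-1, 0, 0, -0.5, 0], [-1, 0, 0, 0, 0]])

```text
time: 7.48
ee_pos: [0.5621, 0.2615, 0.1347]
eef_rot: [0.555, 0.832, 0.002, 0.001]
ft_force: [0.1, 0.5, -0.8]
width: 0.0343
```

Run:
```python
from h import *
p,R,im=snap("w4"); print(p,yaw(R),r.read_state()["time"],r.read_state()["width"])
t=np.array([.585,-.0062,.130])
a=np.radians(81.6-yaw(R)); print("turn units",-np.degrees(a)/90)
print(R.T@(t-p)*40)
```

```text
[0.5621 0.2615 0.1347] 112.62071732850758 7.5333 0.03385620262859525
turn units 0.3446746369834176
[-10.2369  -3.2751   0.1718]
```

View pics/w4.png

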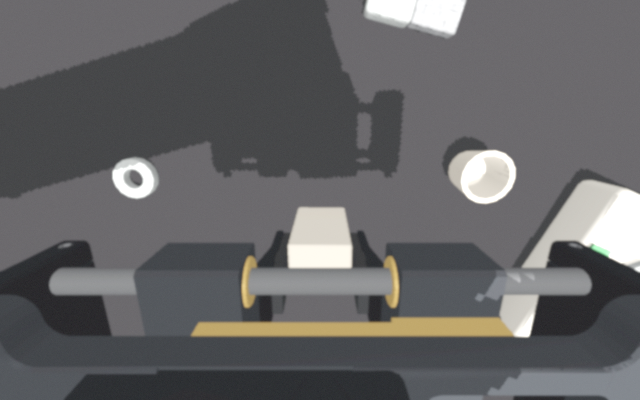

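Run:
```python
from h import *
a=np.load("pics/w3.npz")["im"][195:275,270:370,::-1];b=np.load("pics/w4.npz")["im"][195:275,270:370,::-1]
cv2.imwrite("pics/cmp.png",cv2.resize(np.hstack([a,b]),None,fx=4,fy=4,interpolation=cv2.INTER_CUBIC))
```

```text
(no output)
```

View pics/cmp.png

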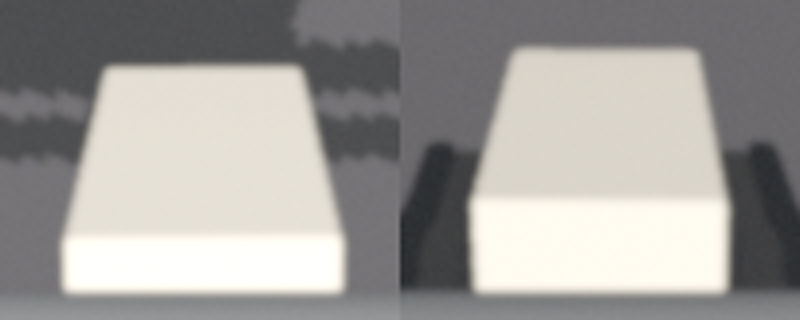

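Run:
```python
from h import *
i=r.camera_info("wrist");H=i["hand_eye"];K=i["K"]
for n,v,ul,ur in (("w3",195+235/4,270+62/4,270+345/4),("w4",195+198/4,270+70/4,270+328/4)):
    dep=K[0,0]*.034/(ur-ul)
    q=np.linalg.inv(K)@[(ul+ur)/2,v,1]*dep
    print(n,(H@np.r_[q,1])[:3])
```

```text
w3 [ 0.0132  0.0006 -0.0346]
w4 [ 0.0116  0.     -0.0208]
```

move_arm(deltas=[[-1, 0, 0, 0, 0.069], [-1, 0, 0, 0, 0.069], [-1, 0, 0, 0, 0.069], [-1, 0, 0, 0, 0.069], [-1, 0, 0, 0, 0.069], [-1, -0.5, 0.1, 0, 0], [-1, -1, 0.25, 0, 0], [-1, -1, 0.25, 0, 0], [-1, -1, 0.25, 0, 0], [-1, -1, 0.25, 0, 0], [-1, -1, 0.25, 0, 0], [-1, -1, 0.25, 0, 0]])

```text
time: 8.53
ee_pos: [0.5757, 0.0911, 0.1298]
eef_rot: [0.756, 0.655, -0.001, -0.0]
ft_force: [0.3, 0.4, -1.2]
width: 0.0343
```

move_arm(deltas=[[-1, -1, 0.25, 0, 0], [-1, -1, 0.25, 0, 0], [-1, -1, 0.25, 0, 0], [-1, -0.5, 0.12, 0, 0], [-1, 0, 0, 0, 0], [-1, 0, 0, 0, 0]])

```text
time: 9.03
ee_pos: [0.5846, 0.0036, 0.1303]
eef_rot: [0.757, 0.653, -0.0, -0.0]
ft_force: [0.1, 0.4, -1.3]
width: 0.034
```

Run:
```python
from h import *
p,R,im=snap("w5"); s=r.read_state(); print(p,yaw(R),s["time"],s["width"],s["ft_force"],s["torque"])
print("turn",(yaw(R)-81.6)/90)
v=np.array([np.cos(np.radians(81.6)),np.sin(np.radians(81.6)),0])
t=np.array([.585,-.0062,.059])-.0006*v
print(R.T@(t-p)*40)
for d in r.tip_of("wrist","seat")[:2]: print("seat",round(d["confidence"],2),ww(p,R,d["position"]))
for d in r.tip_of("wrist","specimen")[:2]: print("spec",round(d["confidence"],2),ww(p,R,d["position"]), d["position"])
im=r.camera("top"); cv2.imwrite("pics/top5.png",im[:,:,::-1])
```

```text
[0.5846 0.0036 0.1303] 81.59876763381386 9.0833 0.03412626776525815 [-0.149   0.4971 -2.1576] [-0.0031 -0.0967  0.0182]
turn -1.3692957623668968e-05
[-0.4086  0.0749  2.851 ]
seat 0.62 [ 0.5889 -0.0068  0.0139]
seat 0.52 [0.5866 0.006  0.0833]
spec 0.58 [0.5875 0.0057 0.085 ] [0.0025, 0.0136, 0.2202]
```

View pics/w5.png

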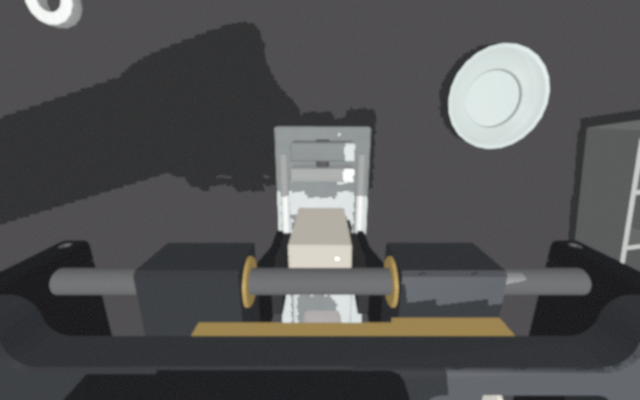

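Run:
```python
from h import *
D=np.load("pics/w5.npz");p,R=D["p"],D["R"]
print(p)
O=np.array([.5798,-.0408,0]);a=np.radians(81.6);V=np.array([[np.cos(a),np.sin(a)],[-np.sin(a),np.cos(a)]])
def vf(P): return V@(P-O)[:2]
for u,v,z in [(275,128,.015),(371,128,.015),(281,232,.015),(367,232,.015)]: print(u,v,vf(wray(p,R,u,v,z)))
cv2.imwrite("pics/w5z.png",cv2.resize(D["im"][115:285,260:390,::-1],None,fx=4.5,fy=3.5,interpolation=cv2.INTER_CUBIC))
```

```text
[0.5846 0.0036 0.1303]
275 128 [0.1095 0.0431]
371 128 [ 0.1095 -0.0454]
281 232 [0.0062 0.0415]
367 232 [ 0.0062 -0.0464]
```

View pics/w5z.png

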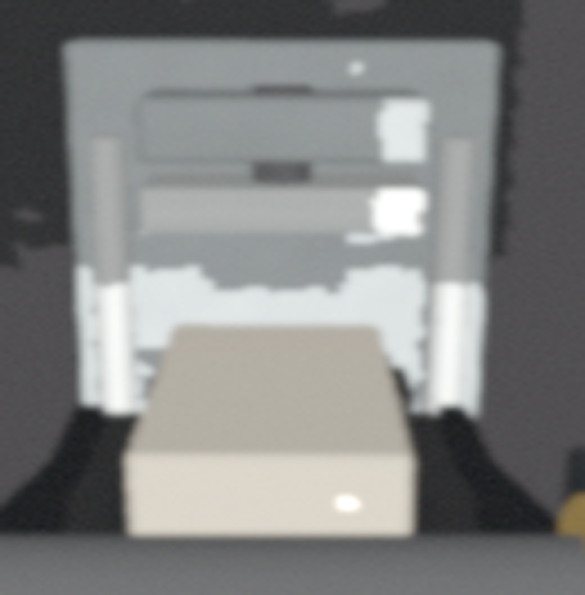

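move_arm(deltas=[[-1, -0.41, 0.12, 0, 0], [-1, 0, 0, 0.5, 0], [-1, 0, 0, 0.8, 0], [-1, 0, 0, 0.8, 0], [-1, 0, 0, 0.5, 0], [-1, 0, 0, 0.1, 0], [-1, 0, 0, 0, 0], [-1, 0, 0, 0, 0]])

```text
time: 9.9
ee_pos: [0.5871, -0.0063, 0.0641]
eef_rot: [0.757, 0.653, 0.0, 0.0]
ft_force: [0.1, -0.5, -0.7]
width: 0.0341
```

Run:
```python
from h import *
p,R,im=snap("w6"); s=r.read_state(); print(p,yaw(R),s["time"],s["width"],s["ft_force"],s["torque"])
O=np.array([.5798,-.0408,0]);a=np.radians(81.6);V=np.array([[np.cos(a),np.sin(a)],[-np.sin(a),np.cos(a)]])
print(V@(p-O)[:2])
cv2.imwrite("pics/w6z.png",cv2.resize(im[115:285,240:410,::-1],None,fx=4,fy=3.5,interpolation=cv2.INTER_CUBIC))
```

```text
[ 0.5871 -0.0063  0.0641] 81.57922849133894 9.95 0.03396180709640378 [ 0.1359 -0.4783 -0.0432] [-0.0234 -0.0645 -0.0043]
[ 0.0352 -0.0022]
```

View pics/w6z.png

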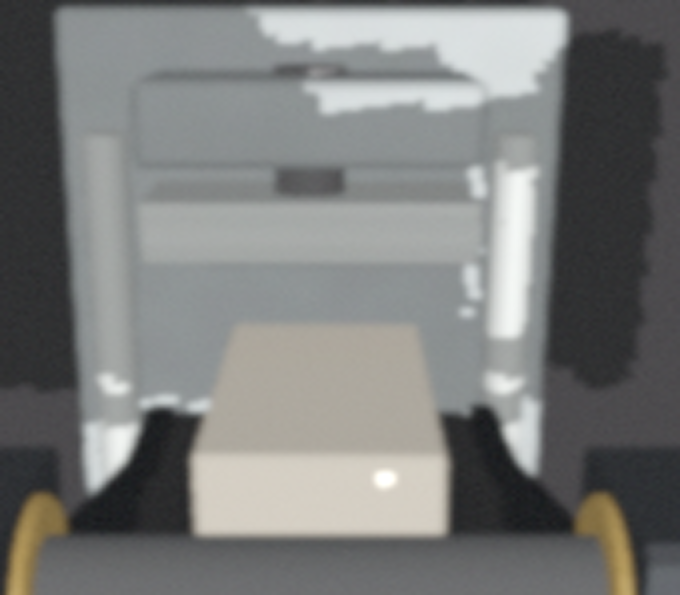

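move_arm(deltas=[[-1, 0, -0.04, 0.08, 0], [-1, 0, 0, 0.04, 0], [-1, 0, 0, 0.04, 0], [-1, 0, 0, 0, 0]])

```text
time: 10.28
ee_pos: [0.5857, -0.0063, 0.0596]
eef_rot: [0.757, 0.653, 0.0, 0.0]
ft_force: [-0.6, 0.1, -1.4]
width: 0.0336
```

Run:
```python
from h import *
p,R,s=pose(); print(p,s["ft_force"],s["torque"])
```

```text
[ 0.5857 -0.0063  0.0596] [-0.6274  0.1133 -1.3649] [ 0.0191 -0.0975 -0.0257]
```

move_arm(deltas=[[-1, 0, 0, 0.03, 0], [-1, 0, 0, 0.03, 0], [-1, 0, 0, 0, 0]])

```text
time: 10.53
ee_pos: [0.5858, -0.0062, 0.0581]
eef_rot: [0.757, 0.653, 0.0, 0.0]
ft_force: [0.7, -0.9, -1.6]
width: 0.0338
```

move_arm(deltas=[[-1, 0, 0, 0.03, 0], [-1, 0, 0, 0.03, 0], [-1, 0, 0, 0, 0]])

```text
time: 10.78
ee_pos: [0.5864, -0.0063, 0.0576]
eef_rot: [0.757, 0.653, 0.0, 0.001]
ft_force: [-0.5, -0.8, 7.7]
width: 0.0339
```

Contact: 7.7 N upwards. I'm releasing.

move_arm(deltas=[[-1, 0, 0, -0.02, 0], [0.3, 0, 0, 0, 0], [0.3, 0, 0, 0, 0], [0.3, 0, 0, 0, 0], [0.3, 0, 0, 0, 0], [0.3, 0, 0, 0, 0], [0.3, 0, 0, 0, 0]])

```text
time: 11.37
ee_pos: [0.5856, -0.0062, 0.057]
eef_rot: [0.757, 0.653, -0.0, -0.0]
ft_force: [-0.0, 0.1, -0.3]
width: 0.0554
```

Run:
```python
from h import *
p,R,im=snap("w7"); s=r.read_state(); print(p,yaw(R),s["time"],s["width"],s["ft_force"],s["torque"])
cv2.imwrite("pics/w7z.png",cv2.resize(im[115:285,240:410,::-1],None,fx=4,fy=3.5,interpolation=cv2.INTER_CUBIC))
```

```text
[ 0.5856 -0.0062  0.057 ] 81.5708341771609 11.4167 0.05597181448858408 [-0.5955  0.162   0.5209] [-0.004  -0.0704  0.0264]
```

View pics/w7z.png

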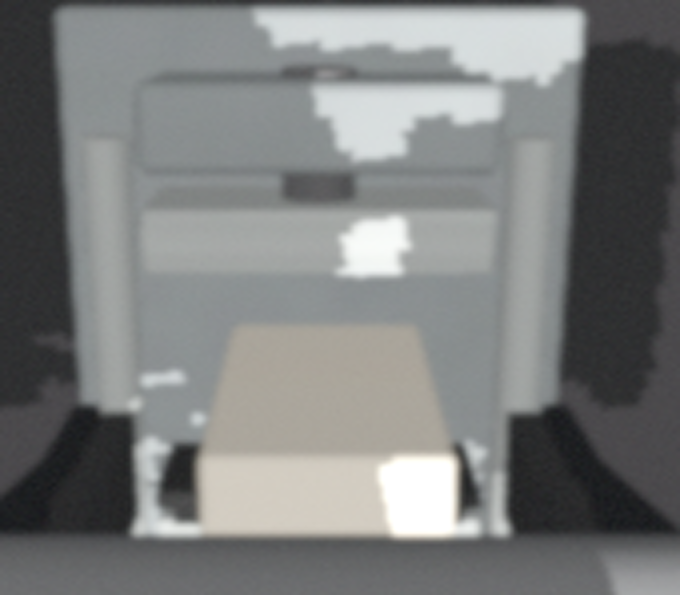

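move_arm(deltas=[[0.6, 0, 0, -0.5, 0], [1, 0, 0, -1, 0], [1, 0, 0, -1, 0], [1, -0.3, 0, -0.8, 0], [1, -1, 0, 0, 0], [1, -1, 0, 0, 0], [1, -1, 0, 0, 0], [1, -1, 0, 0, 0], [1, -0.5, 0, 0, 0], [1, 0, 0, 0, 0], [1, 0, 0, 0, 0]])

```text
time: 12.33
ee_pos: [0.5683, -0.1246, 0.1401]
eef_rot: [0.757, 0.653, 0.0, 0.0]
ft_force: [0.1, 1.3, -0.2]
width: 0.087
```

Run:
```python
from h import *
p,R,im=snap("w8"); s=r.read_state(); print(p,yaw(R),s["time"],s["width"],s["ft_force"],s["torque"],s["joint_positions"])
for d in r.tip_of("wrist","knob_grip")[:2]: print("kn",round(d["confidence"],2),ww(p,R,d["position"]))
print(R.T@(np.array([.568,-.1247,.13])-p)*40)
print(wproj(p,R,[.568,-.1247,.084]))
im=r.camera("top"); cv2.imwrite("pics/top8.png",cv2.resize(im[165:235,295:405,::-1],None,fx=7,fy=7,interpolation=cv2.INTER_CUBIC))
```

```text
[ 0.5683 -0.1246  0.1401] 81.53035182577815 12.3833 0.08676645744281825 [0.492  0.5004 0.2599] [ 0.0061 -0.0381 -0.0468] [ 0.5668  0.3442 -0.5218  1.6619  0.1818  1.1838 -0.1445]
kn 0.83 [ 0.5653 -0.1222  0.0709]
[-0.0059 -0.0096  0.4022]
[319.4539 216.3245]
```

View pics/w8.png

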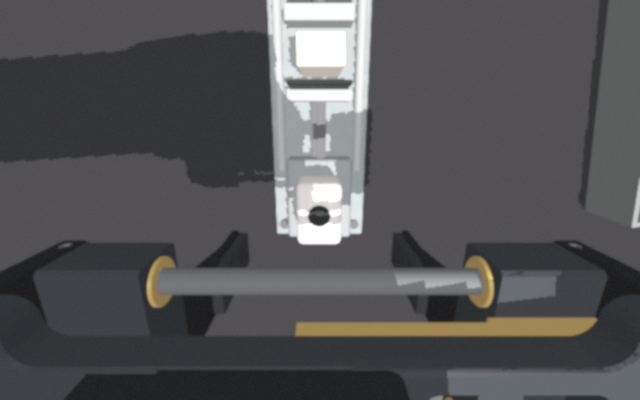

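View pics/top8.png

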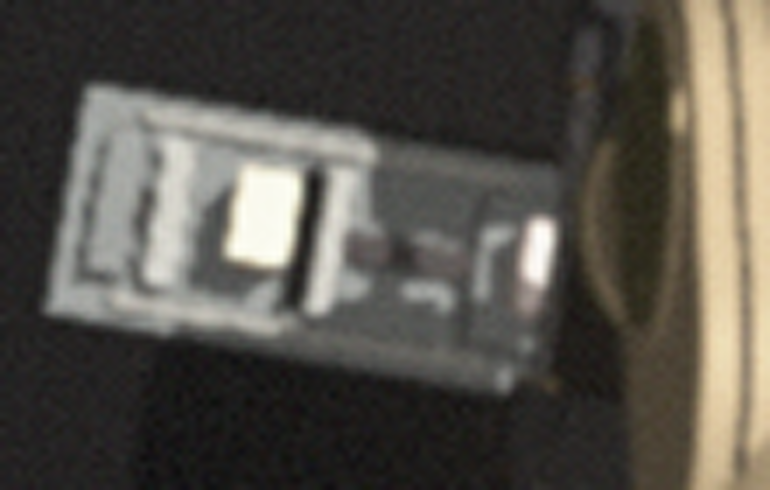

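move_arm(deltas=[[0.4, 0, 0, 0.5, 0], [0.4, 0, 0, 1, 0], [0.4, 0, 0, 1, 0], [0.4, 0, 0, 0.7, 0], [0.4, 0, 0, 0.3, 0], [0.4, 0, 0, 0, 0], [0.4, 0, 0, 0, 0]], squeeze=40)

```text
time: 13.07
ee_pos: [0.5683, -0.1243, 0.0522]
eef_rot: [0.757, 0.654, 0.0, -0.0]
ft_force: [0.3, -0.2, 0.3]
width: 0.0614
```

```bash
cat >> h.py <<'E'
def tq(n=6):
    T=[];F=[]
    for _ in range(n):
        r.camera("wrist"); s=r.read_state(); T.append(s["torque"]); F.append(s["ft_force"])
    p,R,s=pose()
    print("t",round(s["time"],2),"p",p,"yaw",round(yaw(R),2),"w",round(s["width"],4),"\nT",np.mean(T,0),"sd",np.std(T,0),"F",np.mean(F,0))
E
python3 -c "
from h import *
tq(8)"
```

```text
t 13.47 p [ 0.5684 -0.125   0.0526] yaw 81.57 w 0.0609 
T [-0.0136 -0.1112  0.0283] sd [0.016  0.0251 0.0244] F [ 0.2287 -0.0651 -0.134 ]
```

move_arm(deltas=[[-1, 0, 0, 0, 0], [-1, 0, 0, 0, 0], [-1, 0, 0, 0, 0], [-1, 0, 0, 0, 0], [-1, 0, 0, 0, 0], [-1, 0, 0, 0, 0], [-1, 0, 0, 0, 0], [-1, 0, 0, 0, 0]], squeeze=45)

```text
time: 14.13
ee_pos: [0.5675, -0.1249, 0.052]
eef_rot: [0.757, 0.653, -0.0, -0.0]
ft_force: [-5.8, 0.5, 4.3]
width: 0.0353
```

```bash
python3 -c "
from h import *
tq(4)"
```

```text
t 14.33 p [ 0.5675 -0.1249  0.052 ] yaw 81.57 w 0.0355 
T [ 0.1851  1.0907 -0.056 ] sd [0.0118 0.0327 0.0225] F [-5.2369  0.9976  4.6002]
```

move_arm(deltas=[[-1, 0, -0.03, 0, 0], [-1, 0, 0, 0, 0.078], [-1, 0, 0, 0, 0.078], [-1, 0, 0, 0, 0.078], [-1, 0, 0, 0, 0.078], [-1, 0, 0, 0, 0], [-1, 0, 0, 0, 0], [-1, 0, 0, 0, 0]])

```text
time: 15.0
ee_pos: [0.5671, -0.1249, 0.052]
eef_rot: [0.892, 0.452, -0.0, -0.0]
ft_force: [-5.4, 1.1, 3.9]
width: 0.0354
```

Run:
```python
from h import *
tq(6); p,R,s=pose(); print("tool angle",np.radians(81.6-yaw(R)))
cv2.imwrite("pics/w9.png",r.camera("wrist")[:,:,::-1])
```

```text
t 15.3 p [ 0.5671 -0.1249  0.0521] yaw 53.65 w 0.0355 
T [0.0625 1.0699 0.0401] sd [0.034  0.0208 0.0295] F [-5.0607  0.795   4.9766]
tool angle 0.4877501533066931
```

View pics/w9.png

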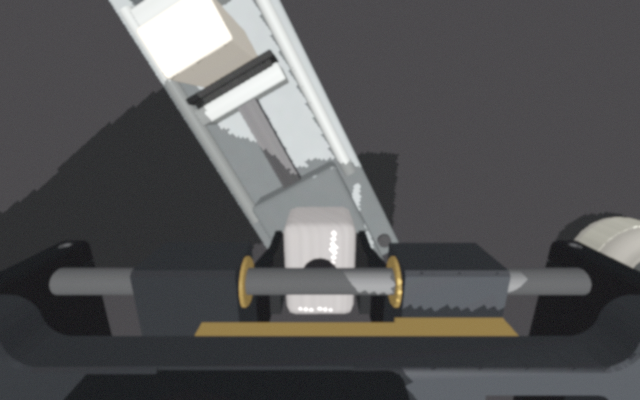

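Run:
```python
from h import *
O=np.array([.5808,-.0410,0]);a=np.radians(81.6);V=np.array([[np.cos(a),np.sin(a)],[-np.sin(a),np.cos(a)]])
D=np.load("pics/w7.npz");p,R=D["p"],D["R"]
for v in (207,272): print(V@(wray(p,R,320,115+v/3.5,.04)-O)[:2])
for v in (90,170): print("end",V@(wray(p,R,320,115+v/3.5,.04)-O)[:2])
print("end bed",V@(wray(p,R,320,115+8/3.5,.015)-O)[:2])
D=np.load("pics/w6.npz");p,R=D["p"],D["R"]
for v in (200,262): print(V@(wray(p,R,320,115+v/3.5,.04)-O)[:2])
# from top0z: anvil top edges
for u,v in ((147,250),(175,252),(190,100),(160,100)): print("top",V@(ray("top",295+u/7,170+v/7,.04)-O)[:2])
for u,v in ((305,275),(330,277)): print("jaw",V@(ray("top",295+u/7,170+v/7,.04)-O)[:2])
```

```text
[0.0768 0.0002]
[0.0648 0.0002]
end [0.0972 0.0002]
end [0.0834 0.0002]
end bed [0.1105 0.0002]
[ 0.0768 -0.0013]
[ 0.065  -0.0013]
top [0.0735 0.0304]
top [0.0629 0.0293]
top [ 0.0672 -0.0283]
top [ 0.0784 -0.0264]
jaw [0.0133 0.0294]
jaw [0.0039 0.0285]
```

move_arm(deltas=[[-1, 0, 0, 0, 0.04], [-1, 0, 0, 0, 0.06], [-1, 0, 0, 0, 0.06], [-1, 0, 0, 0, 0.06], [-1, 0, 0, 0, 0.06], [-1, 0, 0, 0, 0.06], [-1, 0, 0, 0, 0.06], [-1, 0, 0, 0, 0.06], [-1, 0, 0, 0, 0.06], [-1, 0, 0, 0, 0.04], [-1, 0, 0, 0, 0], [-1, 0, 0, 0, 0]])

```text
time: 16.35
ee_pos: [0.5667, -0.1242, 0.052]
eef_rot: [1.0, 0.028, -0.001, -0.0]
ft_force: [-7.0, 1.8, 7.0]
width: 0.0356
```

Run:
```python
from h import *
tq(6); p,R,s=pose(); print("tool angle",np.radians(81.6-yaw(R)),s["joint_positions"])
cv2.imwrite("pics/w10.png",r.camera("wrist")[:,:,::-1])
im=r.camera("top"); cv2.imwrite("pics/top10.png",cv2.resize(im[165:235,295:405,::-1],None,fx=7,fy=7,interpolation=cv2.INTER_CUBIC))
im=r.camera("scene"); cv2.imwrite("pics/sc10.png",cv2.resize(im[150:250,220:350,::-1],None,fx=6,fy=6,interpolation=cv2.INTER_CUBIC))
```

```text
t 16.65 p [ 0.5668 -0.1243  0.052 ] yaw 3.27 w 0.0356 
T [ 0.5353  1.6587 -0.0877] sd [0.026  0.0401 0.0292] F [-7.179   2.9238  6.6826]
tool angle 1.3671551850908052 [ 0.3519  0.4035 -0.2591  1.7528  0.1191  1.002  -1.4655]
```

View pics/top10.png

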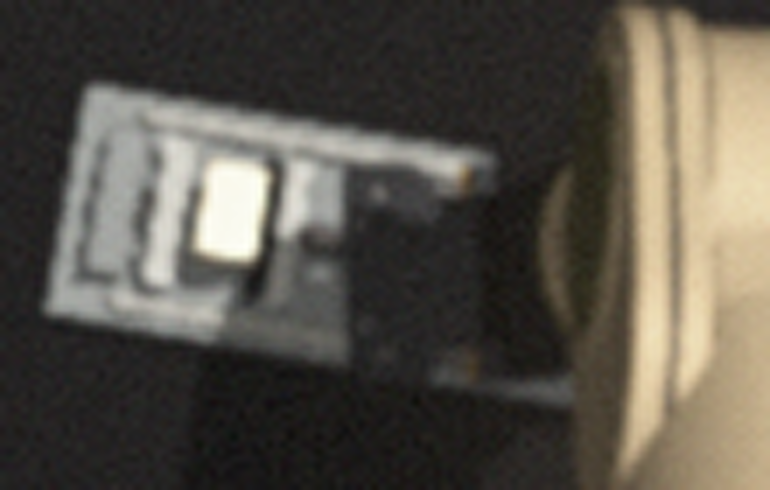

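View pics/sc10.png

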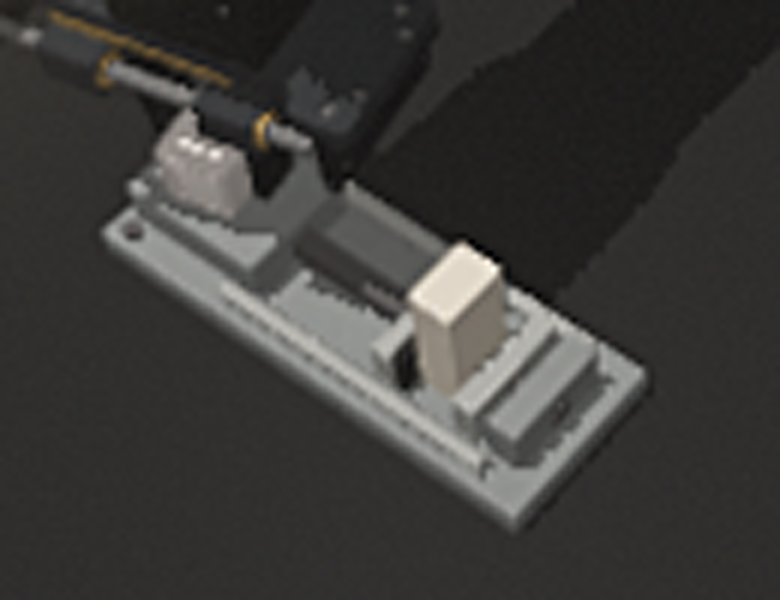

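View pics/w10.png

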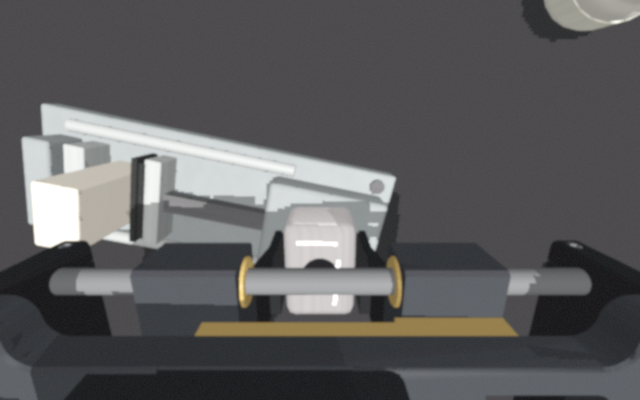

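move_arm(deltas=[[-1, -0.04, -0.02, -0.04, 0], [-1, 0, 0, 0, 0]])

```text
time: 16.97
ee_pos: [0.5666, -0.1242, 0.0522]
eef_rot: [1.0, 0.028, 0.0, -0.0]
ft_force: [3.9, -0.0, -10.1]
width: 0.0353
```

Run:
```python
from h import *
tq(6)
```

```text
t 17.27 p [ 0.5666 -0.1242  0.0522] yaw 3.18 w 0.0357 
T [-0.0751 -1.2226  0.0505] sd [0.0225 0.0893 0.0296] F [  5.8362  -0.0217 -13.3195]
```

move_arm(deltas=[[-1, 0.018, 0, 0.026, 0], [-1, 0, 0, 0, 0]])

```text
time: 17.43
ee_pos: [0.5666, -0.1242, 0.0521]
eef_rot: [1.0, 0.027, -0.0, -0.0]
ft_force: [0.9, 1.6, -7.7]
width: 0.0359
```

Run:
```python
from h import *
tq(8)
```

```text
t 17.83 p [ 0.5666 -0.1242  0.0522] yaw 3.1 w 0.036 
T [ 0.1513 -0.4025  0.0815] sd [0.0593 0.0441 0.0233] F [ 1.4244  1.0234 -8.7951]
```

move_arm(deltas=[[-1, 0, 0, 0.012, 0.04], [-1, 0, 0, 0, 0.04], [-1, 0, 0, 0, 0.04], [-1, 0, 0, 0, 0]])

```text
time: 18.17
ee_pos: [0.5667, -0.1241, 0.0522]
eef_rot: [0.998, -0.069, -0.0, -0.0]
ft_force: [0.1, 2.3, -6.6]
width: 0.0356
```

Run:
```python
from h import *
tq(8);p,R,s=pose(); print("tool angle",np.radians(81.6-yaw(R)))
```

```text
t 18.57 p [ 0.5667 -0.1241  0.0521] yaw -7.65 w 0.0356 
T [ 0.6154  0.0721 -0.0165] sd [0.1011 0.1104 0.0784] F [-0.4503  2.9736 -5.9708]
tool angle 1.5577890250190163
```

Run:
```python
from h import *
for _ in range(10):
    r.camera("wrist"); s=r.read_state(); print(s["torque"],s["ft_force"],round(yaw(pose()[1]),3))
```

```text
[0.7983 0.2588 0.0961] [-1.8302  2.497  -5.4032] -7.666
[0.7918 0.2414 0.0903] [-1.3393  3.8894 -5.6789] -7.672
[0.8467 0.2757 0.0444] [-0.171   3.4249 -4.9566] -7.675
[0.8842 0.2814 0.0842] [-1.5798  3.3794 -4.5094] -7.681
[0.8904 0.3376 0.0389] [-1.4109  4.0437 -4.4406] -7.682
[0.9389 0.3767 0.0793] [-0.9572  4.8695 -4.5967] -7.685
[0.9854 0.4692 0.0737] [-1.9305  4.6055 -5.3601] -7.69
[0.9984 0.5038 0.0741] [-1.6311  4.3887 -4.4359] -7.689
[1.036  0.4556 0.0968] [-1.951   4.6072 -4.2872] -7.692
[1.0701 0.5068 0.0675] [-1.6861  4.6129 -3.1275] -7.693
```

move_arm(deltas=[[-1, 0, -0.01, 0, 0.035], [-1, 0, 0, 0, 0.03], [-1, 0, 0, 0, 0], [-1, 0, 0, 0, 0]])

```text
time: 19.4
ee_pos: [0.5667, -0.124, 0.0521]
eef_rot: [0.993, -0.117, -0.0, 0.0]
ft_force: [-2.0, 4.3, -4.0]
width: 0.0357
```

```bash
cat >> h.py <<'E'
def ser(n=8):
    L=[]
    for _ in range(n):
        r.camera("wrist"); s=r.read_state(); L.append([s["torque"][2],np.radians(81.6-yaw(pose()[1])),*s["ft_force"]])
    L=np.array(L); print("t",round(s["time"],2),"Tz",L[:,0],"mean last",L[-5:,0].mean(),"ang",L[0,1],L[-1,1],"F",L[-4:,2:].mean(0),"T",s["torque"][:2])
E
python3 -c "
from h import *
ser(8)"
```

```text
t 19.8 Tz [-0.0873 -0.1819 -0.0949 -0.0968 -0.075  -0.1209 -0.0955 -0.0955] mean last -0.09675667251566791 ang 1.659166333983646 1.6590957798510657 F [-2.2004  4.5477 -3.9476] T [1.0845 0.5561]
```

move_arm(deltas=[[-1, 0, 0, 0, 0.01], [-1, 0, 0, 0, 0.01], [-1, 0, 0, 0, 0.01]])

```text
time: 20.05
ee_pos: [0.5667, -0.124, 0.0521]
eef_rot: [0.99, -0.141, -0.0, -0.0]
ft_force: [-2.4, 4.9, -3.7]
width: 0.0355
```

```bash
python3 -c "
from h import *
ser(8)"
```

```text
t 20.45 Tz [ 0.0291 -0.1675 -0.1126 -0.0545 -0.129  -0.0995 -0.0598 -0.0757] mean last -0.0837053704771609 ang 1.7078694055485166 1.7061877677356962 F [-2.545   4.9446 -3.8392] T [1.0618 0.5771]
```

move_arm(deltas=[[-1, 0, 0, 0, 0.007], [-1, 0, 0, 0, 0.007], [-1, 0, 0, 0, 0.007]])

```text
time: 20.7
ee_pos: [0.5667, -0.124, 0.0521]
eef_rot: [0.988, -0.157, -0.0, -0.0]
ft_force: [-2.7, 5.3, -4.0]
width: 0.0358
```

```bash
python3 -c "
from h import *
ser(5)
im=r.camera('scene'); cv2.imwrite('pics/sc11.png',cv2.resize(im[185:240,270:335,::-1],None,fx=10,fy=10,interpolation=cv2.INTER_CUBIC))"
```

```text
t 20.95 Tz [ 0.0841 -0.0625 -0.0718 -0.0133 -0.0326] mean last -0.019221920478520803 ang 1.740215428164733 1.7390478554128495 F [-2.1132  4.6243 -4.1832] T [1.074  0.5572]
```

View pics/sc11.png

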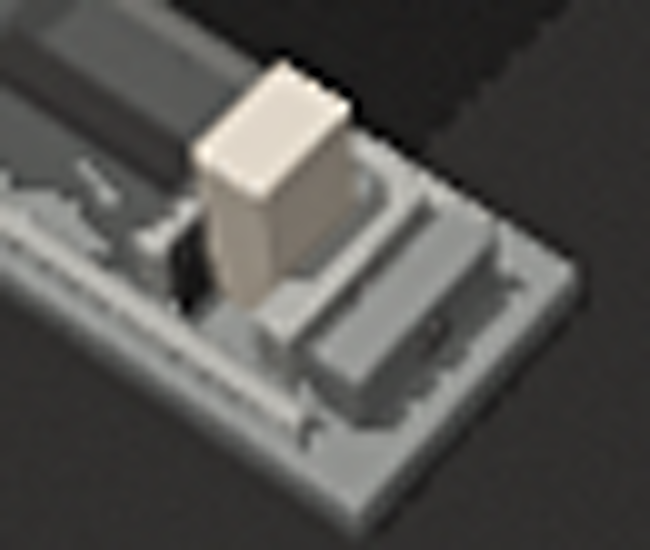

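move_arm(deltas=[[-1, 0, 0, 0, 0.007], [-1, 0, 0, 0, 0.007], [-1, 0, 0, 0, 0.007]])

```text
time: 21.25
ee_pos: [0.5667, -0.1239, 0.0521]
eef_rot: [0.985, -0.173, -0.0, -0.0]
ft_force: [-2.7, 4.8, -3.6]
width: 0.0357
```

```bash
python3 -c "
from h import *
print(r.read_state()['torque'])
ser(5)"
```

```text
[1.0382 0.5891 0.0842]
t 21.5 Tz [-0.0004 -0.0107 -0.0739 -0.0407 -0.0676] mean last -0.03864887046381096 ang 1.7732105782386864 1.7720876083395087 F [-2.1953  5.2072 -4.0454] T [1.0935 0.488 ]
```

move_arm(deltas=[[-1, 0, 0, 0, 0.007], [-1, 0, 0, 0, 0.007], [-1, 0, 0, 0, 0.007]])

```text
time: 21.75
ee_pos: [0.5667, -0.1239, 0.0521]
eef_rot: [0.982, -0.189, -0.0, -0.0]
ft_force: [-2.9, 5.0, -3.8]
width: 0.036
```

```bash
python3 -c "
from h import *
print(r.read_state()['torque'])
ser(5)"
```

```text
[1.1938 0.525  0.0676]
t 22.0 Tz [ 0.1014  0.0267 -0.0707 -0.027  -0.0707] mean last -0.008066859025322951 ang 1.8061325090823783 1.805014796735164 F [-2.3798  4.6565 -3.5892] T [1.1339 0.5616]
```

move_arm(deltas=[[-1, 0, 0, 0, 0.007], [-1, 0, 0, 0, 0.007], [-1, 0, 0, 0, 0.006]])

```text
time: 22.25
ee_pos: [0.5667, -0.1239, 0.0521]
eef_rot: [0.979, -0.205, -0.0, -0.0]
ft_force: [-2.1, 4.7, -4.9]
width: 0.0357
```

```bash
python3 -c "
from h import *
print(r.read_state()['torque'])
ser(6)"
```

```text
[1.1243 0.5574 0.0425]
t 22.55 Tz [ 0.0737  0.0368 -0.0545  0.0067 -0.0164 -0.0351] mean last -0.012494026835007685 ang 1.8372811837759855 1.8363739557832777 F [-1.8069  5.1973 -4.0725] T [1.0579 0.5256]
```

move_arm(deltas=[[-1, 0, 0, 0, 0.007], [-1, 0, 0, 0, 0.007]])

```text
time: 22.72
ee_pos: [0.5668, -0.1239, 0.0521]
eef_rot: [0.977, -0.215, -0.0, -0.0]
ft_force: [-2.5, 5.4, -4.1]
width: 0.0356
```

```bash
python3 -c "
from h import *
print(r.read_state()['torque'])
ser(6)"
```

```text
[1.1391 0.5221 0.1968]
t 23.02 Tz [ 0.1163  0.0206  0.0027  0.0061 -0.0283  0.0034] mean last 0.0009127318111003179 ang 1.859440362243677 1.858303736926524 F [-2.0138  5.2034 -4.4434] T [1.1087 0.4932]
```

move_arm(deltas=[[-1, 0, 0, 0, 0.007], [-1, 0, 0, 0, 0.007]])

```text
time: 23.18
ee_pos: [0.5667, -0.1239, 0.0521]
eef_rot: [0.974, -0.226, -0.0, -0.0]
ft_force: [-1.6, 5.1, -4.1]
width: 0.0359
```

```bash
python3 -c "
from h import *
print(r.read_state()['torque'])
ser(6)
im=r.camera('scene'); cv2.imwrite('pics/sc12.png',cv2.resize(im[185:240,270:335,::-1],None,fx=10,fy=10,interpolation=cv2.INTER_CUBIC))"
```

```text
[1.1773 0.5742 0.1728]
t 23.48 Tz [0.1466 0.104  0.0331 0.0844 0.0017 0.0398] mean last 0.05259198925948431 ang 1.8812760765011558 1.8802587008617164 F [-2.1755  4.6405 -3.9588] T [1.1624 0.468 ]
```

View pics/sc12.png

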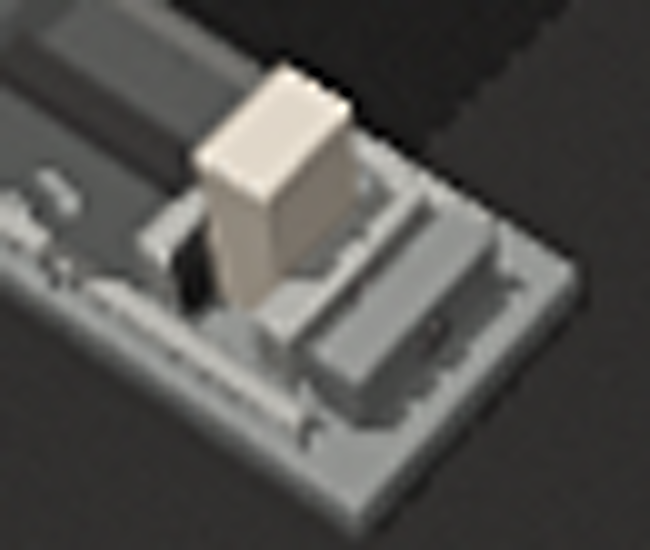

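move_arm(deltas=[[-1, 0, 0, 0, 0.007], [-1, 0, 0, 0, 0.007]])

```text
time: 23.7
ee_pos: [0.5667, -0.1239, 0.0521]
eef_rot: [0.972, -0.237, -0.0, -0.0]
ft_force: [-2.4, 5.1, -4.3]
width: 0.0355
```

```bash
python3 -c "
from h import *
print(r.read_state()['torque'])
ser(8)"
```

```text
[1.1445 0.522  0.2104]
t 24.1 Tz [0.159  0.061  0.0592 0.0303 0.0859 0.0841 0.012  0.0678] mean last 0.05599120946776651 ang 1.9032661426391357 1.9021638867393469 F [-1.9095  5.0068 -4.3049] T [1.1419 0.5593]
```

move_arm(deltas=[[-1, 0, 0, 0, 0.007], [-1, 0, 0, 0, 0.007]])

```text
time: 24.27
ee_pos: [0.5668, -0.1238, 0.0521]
eef_rot: [0.969, -0.247, -0.0, -0.0]
ft_force: [-2.3, 4.7, -4.7]
width: 0.0356
```

```bash
python3 -c "
from h import *
print(r.read_state()['torque'])
ser(8)"
```

```text
[1.1352 0.4693 0.1975]
t 24.67 Tz [0.2053 0.1213 0.1016 0.0385 0.0899 0.1532 0.0971 0.0858] mean last 0.09289200312055881 ang 1.9251624286777071 1.92403652809164 F [-2.0166  4.7876 -3.9951] T [1.1799 0.5081]
```

The torque on the knob has risen steadily since about 1.8 rad, which puts the load at roughly 9–14 N. I'm letting go.

move_arm(deltas=[[0, 0, 0, 0, 0], [0.4, 0, 0, 0, 0], [0.4, 0, 0, 0, 0], [0.4, 0, 0, 0, 0], [0.4, 0, 0, 0, 0], [0.4, 0, 0, 0, 0], [0.4, 0, 0, -0.5, 0], [0.4, 0, 0, -1, 0], [0.4, 0, 0, -1, 0], [0.4, 0, 0, -1, 0], [0.4, 0, 0, -0.5, 0], [0.4, 0, 0, 0, 0]])

```text
time: 25.67
ee_pos: [0.5687, -0.1244, 0.1561]
eef_rot: [0.969, -0.248, 0.003, -0.0]
ft_force: [-0.8, 0.3, -0.9]
width: 0.0613
```

Run:
```python
from h import *
tq(3)
cv2.imwrite("pics/w12.png",r.camera("wrist")[:,:,::-1]);p,R,s=pose()
print(s["joint_positions"])
```

```text
t 25.82 p [ 0.5663 -0.1241  0.1513] yaw -28.77 w 0.0607 
T [0.0566 0.0542 0.0188] sd [0.0409 0.0299 0.0158] F [-0.0477 -0.2956 -0.6308]
[ 0.2779  0.2905 -0.1678  1.6699  0.0516  1.1874 -1.9752]
```

View pics/w12.png

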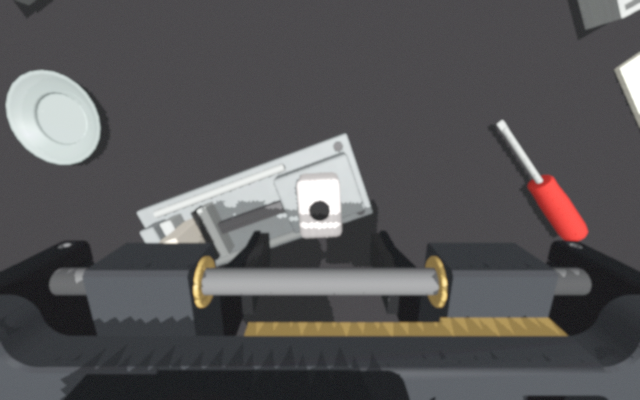

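move_arm(deltas=[[0.4, 0, 0, -0.5, 0], [0.4, 0, 0.5, -0.5, 0], [0.4, 0, 1, 0, 0], [0.4, 0, 1, 0, 0], [0.4, 0, 1, 0, 0], [0.4, 0, 1, 0, 0], [0.4, 0, 1, 0, 0], [0.4, 0, 1, 0, 0], [0.4, 0, 1, 0, 0], [0.4, 0, 0.5, 0, 0], [0.4, 0, 0, 0, 0]])

```text
time: 26.78
ee_pos: [0.4684, -0.3031, 0.1779]
eef_rot: [0.968, -0.251, 0.0, 0.001]
ft_force: [-0.4, 0.1, 0.7]
width: 0.0609
```

Run:
```python
from h import *
im=r.camera("top"); a=cv2.resize(im[165:235,295:405,::-1],None,fx=7,fy=7,interpolation=cv2.INTER_CUBIC); cv2.imwrite("pics/top13.png",a)
for l in ("specimen","knob_grip","jaw"):
    for d in r.tip_of("top",l)[:1]: print(l,round(d["confidence"],2),w("top",d["position"]))
im=r.camera("scene"); cv2.imwrite("pics/sc13.png",cv2.resize(im[150:250,220:350,::-1],None,fx=6,fy=6,interpolation=cv2.INTER_CUBIC))
for l in ("specimen","knob_grip","jaw"):
    for d in r.tip_of("scene",l)[:1]: print(l,round(d["confidence"],2),w("scene",d["position"]))
print(pose()[2]["time"])
```

```text
specimen 0.65 [0.5945 0.0106 0.013 ]
knob_grip 0.62 [ 0.568  -0.1259  0.0645]
jaw 0.5 [0.5894 0.0033 0.0153]
specimen 0.71 [0.5908 0.0117 0.0142]
knob_grip 0.93 [ 0.5717 -0.1208  0.0702]
jaw 0.53 [0.5874 0.0006 0.0126]
27.1833
```

View pics/top13.png

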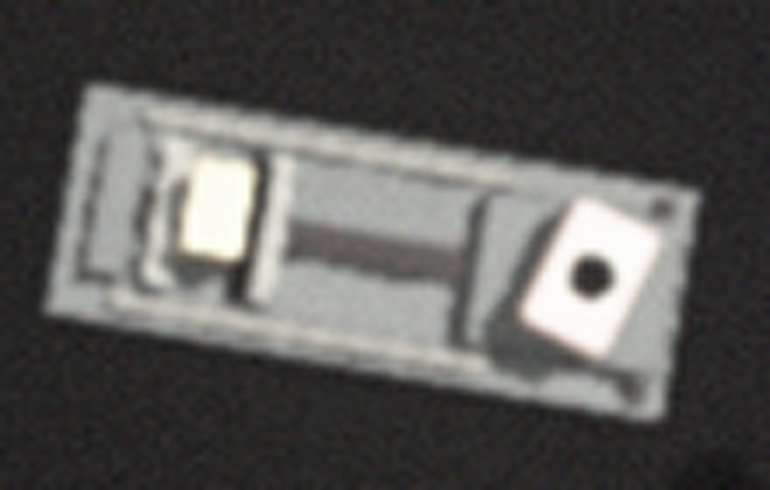

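View pics/sc13.png

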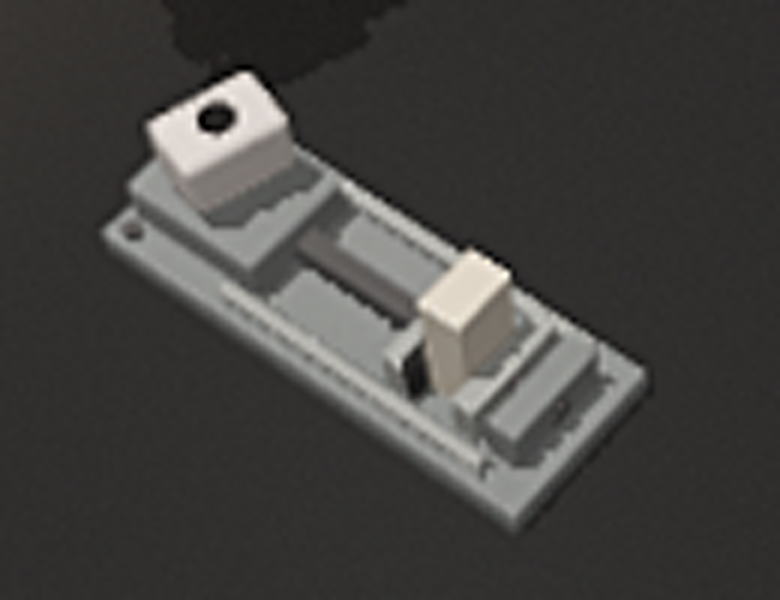

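Run:
```python
from h import *
f=lambda u,v,z:ray("top",295+u/7,165+v/7,z)
C=[f(u,v,.084) for u,v in ((580,195),(660,238),(600,360),(520,318))]
for a,b in ((1,2),(0,3),(0,1),(3,2)):
    e=C[b]-C[a];print(np.linalg.norm(e),np.degrees(np.arctan2(e[1],e[0])))
S=[f(u,v,.080) for u,v in ((198,153),(254,160),(243,262),(182,252))]
O=np.array([.5803,-.0409,0]);a=np.radians(81.6);V=np.array([[np.cos(a),np.sin(a)],[-np.sin(a),np.cos(a)]])
print("block",V@(sum(S)/4-O)[:2]);
for a,b in ((1,2),(0,3)):
    e=S[a]-S[b];print(np.linalg.norm(e),np.degrees(np.arctan2(e[1],e[0])))
J=[V@(f(u,v,.04)-O)[:2] for u,v in ((250,303),(270,306))];print("jaw top edges",J)
```

```text
0.04942086900560029 154.90863482566508
0.049795791134607297 155.18476825247603
0.03278541310575895 -116.91942571299522
0.032535671075963 -116.27400445953845
block [ 0.0524 -0.0008]
0.03744038237328833 -4.737573465487827
0.03660916484426315 -7.684859969786367
jaw top edges [array([0.0341, 0.0299]), array([0.0265, 0.0297])]
```

Run:
```python
from h import *
print(r.close_job()); print(r.read_state()["time"])
```

```text
the job is handed in; nothing more can be done
None
the job is handed in; nothing more can be done
```

The block is clamped upright in the vice and the job is handed in, at about 27 s of the 72 s allowed. I stood the block at the seat, broke the knob loose with a firm clockwise twist to 0.49 rad, then turned it on in small steps to 1.92 rad. After that I let go and backed the arm away.

**What the last checks showed:**
- **Block position:** it stands against the anvil at vice x ≈ 52 mm. One estimate puts it about 1 mm off the middle of the jaws, the other about 4 mm.
- **Squareness:** the top picture gave 1–4° (mean about 2°) off square. That measurement is coarse; the limit is 5° (0.09 rad).
- **Knob:** it rests at about 1.87 rad, so it eased back slightly after release, as expected above about 7 N.
- **Other things:** no move brought the arm near the bystanders. I did not measure their positions afterwards.

**What stayed uncertain:** the clamping force could only be judged from noisy wrist torque. Readings while turning suggested 8–10 N at the end, and readings at rest suggested about 13 N.

**What went differently:** I lifted the block before the fingers had fully closed, so they held it about 13 mm higher up than planned. I corrected for that when placing it, and it was set down at 7.7 N.

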